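# Size a shouldered pin in a ring gauge

### The job

Size the pin that stands alone in the single stand: put its shank right through the rings of the gauge one after another, from the widest towards the narrowest, until one stops it, feeling gently and never forcing it. Then leave it standing fully home, shoulder down on the ring, in the narrowest ring that let it through. The two pins in the double rest stay where they are.

Things in the scene. Friction and masses are not known exactly. Their poses are not given: they have to be found in the camera images.
- gauge: fixed aluminium ring gauge: a bar 70 x 266 mm on two end feet with four steel rings in a row, 60 mm apart, each 43 mm outside, 14 mm high, top face 55 mm above the table, open below. Origin: centre of its underside; y along the row towards the widest ring, z up. Bores 30, 26, 22, 18 mm from +y to -y. Each ring is clamped a little off-centre in its seat
- seat_1 (a point): centre, at the level of the ring's top face, of the seat of the first ring (widest, at the bar's +y end), bore 30 mm. The ring's own centre lies up to 5 mm off it along the bar's x and y, unmeasured. Rings do not yield sideways: a nose less than 2.5 mm off is led in by its cone, one farther off can land on the rim as if stopped: lift and try beside it
- seat_2 (a point): centre, at the level of the ring's top face, of the seat of the second ring (next to the widest), bore 26 mm. The ring's own centre lies up to 5 mm off it along the bar's x and y, unmeasured. Shanks 2 mm or more thinner than the bore pass; a ring too narrow stops the nose at most 10 mm below its top
- seat_3 (a point): centre, at the level of the ring's top face, of the seat of the third ring (next to the narrowest), bore 22 mm. The ring's own centre lies up to 5 mm off it along the bar's x and y, unmeasured. Each ring is spring-backed: it sinks only beyond 3 N of downward load, 3 N more per mm, hard stop at 5 mm
- seat_4 (a point): centre, at the level of the ring's top face, of the seat of the fourth ring (narrowest, at the -y end), bore 18 mm. The ring's own centre lies up to 5 mm off it along the bar's x and y, unmeasured. More than 22 N between pin and gauge is forcing it
- pin_a: one of 3 steel pins alike from above, shank diameter 20, 24 or 28 mm (all differ, which is not told). Origin: centre of the nose's underside, 8 mm over the table when in a stand; z up the axis. Shank z 0-32 mm, the lowest 2 mm a lead-in cone to a flat tip 3 mm thinner; flat shoulder flange 40 mm wide, z 32-37; round grip 18 mm wide, z 37-73, to take from above. About 0.15 kg
- pin_b: one of 3 steel pins alike from above, shank diameter 20, 24 or 28 mm (all differ, which is not told). Origin: centre of the nose's underside, 8 mm over the table when in a stand; z up the axis. Shank z 0-32 mm, the lowest 2 mm a lead-in cone to a flat tip 3 mm thinner; flat shoulder flange 40 mm wide, z 32-37; round grip 18 mm wide, z 37-73, to take from above. About 0.15 kg
- pin_c: one of 3 steel pins alike from above, shank diameter 20, 24 or 28 mm (all differ, which is not told). Origin: centre of the nose's underside, 8 mm over the table when in a stand; z up the axis. Shank z 0-32 mm, the lowest 2 mm a lead-in cone to a flat tip 3 mm thinner; flat shoulder flange 40 mm wide, z 32-37; round grip 18 mm wide, z 37-73, to take from above. About 0.15 kg
- stand_seat (a point): centre of the mouth of the single stand, a fixed grey block 58 x 58 mm, 40 mm high, with one upright hole 33 mm wide right through; the pin to be sized stands here, its shank loose in the hole. z up
- rest_seat_1 (a point): centre of the mouth of one hole of the double rest, a fixed grey block 58 x 112 mm, 40 mm high, with two such holes 54 mm apart; another pin stands here and stays
- rest_seat_2 (a point): centre of the mouth of the other hole of the double rest; another pin stands here and stays
There are look-alikes about, which are no part of the job. Leave any red or yellow look-alike of the pin_a alone.

How it is judged:
By the outcome, as a careful person would: the job done as asked, in the order asked, and still so for the second after the job is handed in, with the robot touching nothing.
It also fails if it takes over 72 s, if anything falls off the work surface, if the arm or the gripper's body presses on something with over 40 N, if the wrist force passes 120 N, or if a joint passes its speed limit or range.

### The arm

A 7-joint arm with a two-finger parallel gripper is mounted at the origin on a cart in front of the work surface, level with it; the furniture and walls round the work are solid. World frame = base frame: x ahead of the robot, y to its left, z up, the work surface at z = 0. Lengths are in m, angles in degrees, forces in N, time in s.
With the tool pointing down it reaches from about 0.425 to 0.875 m from the base axis. Payload 4.7 kg.
Tool frame: the origin (TCP) lies at the very end of the fingers, on their centre line; the grasp point (between the pads) lies 19 mm behind it; z points along the fingers, y is the line along which they close (so a half turn about z gives the same grasp; the last joint's range is limited). The gripper opens to 87 mm and grips with 3 to 60 N. Pads are 19 mm wide; open, the fingers measure 117 mm over their backs; the gripper's body (75 mm by 190 mm) begins 51 mm behind the grasp point.
Start: joints at [-76.312, 18.392, -4.016, 83.108, 1.295, 78.541, -3.26], TCP at [0.145, 0.634, 0.223] pointing down, gripper open.
Joint ranges: [-163.93, 163.93], [-17.29, 119.83], [-79.2, 71.16], [3.27, 140.29], [-89.18, 269.18], [5.43, 117.66], [-154.24, 154.24]. Speed limits (degrees/s): [147.25, 147.25, 180, 180, 180, 180, 180].

### API

Orientations are given as [roll, pitch, yaw] about the fixed x, y, z axes, in that order (R = Rz(yaw) Ry(pitch) Rx(roll)).
In Python, from cell import telemetry, cams, env gives the robot as it stands.
- The arm moves only by the tool arm_command, never from a script. Its argument "series" is text: rows parted by semicolons, each of 5 numbers parted by spaces: the shift along the tool's x, y, z in mm, then the turn about the tool's z in rad, then the closure in counts, from 0 (fully open) to 255 (shut). A call has 1 to 20 rows; each row shifts and turns the commanded pose from where the row before left it, along the tool's axes as they then stand; what a row does not reach is not made up. A row lasts 1/12 s, in which the tool goes at most 41.7 mm and 7.16 degrees, less where a joint would pass 70% of its speed; a pose out of reach is approached as far as the arm can. A call is refused whole if a number of a shift passes 41.7 or a number of a turn 0.125, either way. A call with a gripper value outside its range is refused whole. The fingers move at their own pace and stop on an object; "squeeze" is the grip in N (left out, the last holds). Time passes only in rows, so rows that do not move let the fingers close. It gives the time, the measured TCP pose, the force, the opening and the grip force at its end, in the units of the state.
- telemetry.get_obs(): the state, without advancing time (a new reading comes with each control period).
- cams.read_camera(name): name is "scene" or "side" or "wrist"; returns the picture (384x512x3 uint8, blue, green, red); there is no depth.
- cams.calibration(name): a dict with "K" (3x3 intrinsics, pixels), "dist" ([k1, k2, p1, p2, k3] as OpenCV has them; the pictures are not rectified), "origin" and "rotation" of the camera in the world; the wrist camera has in their place "hand_eye" (4x4, takes a point from camera to tool coordinates, whose origin is the TCP and whose axes are the flange's). Camera axes: x right, y down, z forward; pixel columns grow to the right and rows downward; lengths in m; the calibration is good to about 2 mm. A picture is of the moment at which its call begins: read the wrist's pose just before it. calibration takes no time and is no camera call.
- env.sign_off(): hands the job in; it is judged then, once.
The state is a dict: "time_s": time; "qpos": joint angles; "joint_velocities": joint speeds; "effort": joint torques, N m; "tool_pos": TCP position; "tool_rot": TCP orientation; "force": force on the tool from outside, world axes, zero at the start; "wrist_torque": the same for the moment, N m; "grip_width": finger opening in m; "grasp_force": force on a finger pad.
Only numpy, scipy, OpenCV 4.12 (cv2) and the standard library are available. Lean on these libraries where they do the work, as an engineer would, in place of code of your own. Each camera call takes 0.05 s, during which the arm holds its last target. There are 200 camera calls.

## Working session

There is one attempt and no reset: what is moved stays moved. The work goes in short steps, Python scripts to look and compute and a tool call to move; the robot and the scene stay as the last step left them, time stands still between calls to the robot, and variables do not carry over. Pictures are saved under pics/ and viewed, at most 10 in all, crops included, and the job is handed in when it is done.

Besides the shell and the picture viewer there is one more tool, called after "Request:" in YAML: its name, and indented under it one key for each argument. arm_command: Moves the arm, as the interface text tells. Its arguments: {"type":"object","properties":{"series":{"type":"string"},"squeeze":{"type":"number"}},"required":["series"]}

```bash
mkdir -p pics; ls
python3 - <<'E'
from cell import telemetry,cams
import cv2,numpy as np
o=telemetry.get_obs();print(o)
a=cams.read_camera("scene");b=cams.read_camera("side")
cv2.imwrite("pics/scene.png",a);cv2.imwrite("pics/side.png",b)
for n in("scene","side","wrist"):print(n,cams.calibration(n))
E
```

```text
pics
{'time_s': 0.0, 'qpos': array([-76.31332408,  18.43830246,  -4.01395299,  83.17403142,
         1.29451753,  78.54025979,  -3.2609662 ]), 'joint_velocities': array([-0.04900496, -0.01081673, -0.06289888, -0.04688694,  0.03212842,
       -0.0511792 , -0.00717288]), 'effort': array([-1.99664532e-05, -4.91283381e+01, -4.04036539e-01, -3.12524128e+01,
       -6.41645584e-02,  4.36808739e-02,  1.55156176e-04]), 'tool_pos': array([0.14482038, 0.63310416, 0.2214775 ]), 'tool_rot': array([-1.79892614e+02,  5.72755402e-03,  1.67120499e+02]), 'force': array([-0.7373725 ,  0.36667996,  0.17923787]), 'wrist_torque': array([0.00634067, 0.04742126, 0.05893719]), 'grasp_force': 0.0, 'grip_width': 0.0868467904428305}
scene {'K': array([[477.52297001,   0.        , 257.20373074],
       [  0.        , 477.52297001, 197.53955185],
       [  0.        ,   0.        ,   1.        ]]), 'dist': array([-0.04818658,  0.        ,  0.        ,  0.        ,  0.        ]), 'origin': array([1.05789871, 0.97598618, 0.90219698]), 'rotation': array([-1.24409707e+02,  7.66941994e-02,  1.51310890e+02])}
side {'K
[... 266 characters left out ...]
65, -1.21945118,  0.96647568]), 'rotation': array([-128.51009617,   -1.30428775,   -6.01603249])}
wrist {'K': array([[333.79165011,   0.        , 253.01004964],
       [  0.        , 333.79165011, 190.14355267],
       [  0.        ,   0.        ,   1.        ]]), 'dist': array([-0.06466086,  0.        ,  0.        ,  0.        ,  0.        ]), 'hand_eye': array([[-5.16002986e-04, -9.58369955e-01, -2.85528919e-01,
         7.85291507e-02],
       [ 9.99999618e-01, -6.95978103e-04,  5.28849106e-04,
        -8.55060061e-04],
       [-7.05554969e-04, -2.85528537e-01,  9.58369948e-01,
        -1.62212544e-01],
       [ 0.00000000e+00,  0.00000000e+00,  0.00000000e+00,
         1.00000000e+00]])}
```

View pics/scene.png

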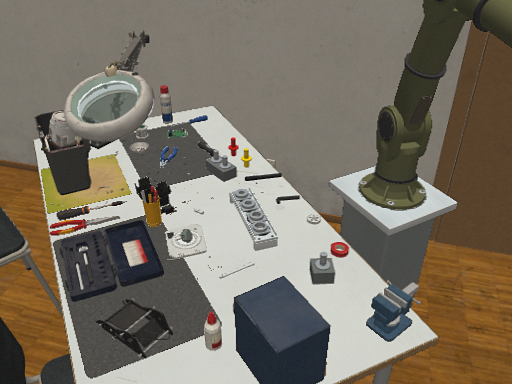

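View pics/side.png

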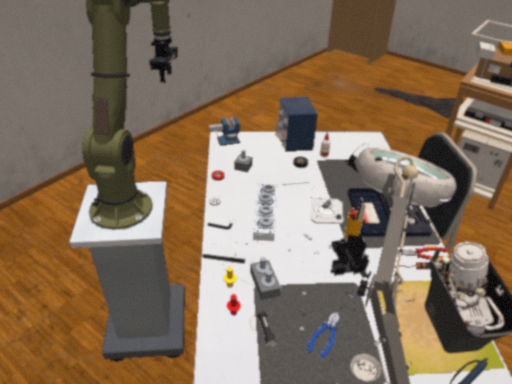

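The scene view shows the gauge around (253,217), the single stand at (322,268) and the double rest at (222,163). In the side view they are at (265,212), (243,160) and (265,277). I'll enlarge both around the gauge and stand.

```bash
cat > h.py <<'E'
import numpy as np,cv2
from scipy.spatial.transform import Rotation as R
from cell import telemetry,cams
def cam(n,obs=None):
    c=cams.calibration(n)
    if n=="wrist":
        T=np.eye(4);T[:3,:3]=R.from_euler('xyz',obs["tool_rot"],degrees=True).as_matrix();T[:3,3]=obs["tool_pos"]
        T=T@c["hand_eye"];return c,T[:3,:3],T[:3,3]
    return c,R.from_euler('xyz',c["rotation"],degrees=True).as_matrix(),c["origin"]
def ray(n,px,z,obs=None):
    c,M,o=cam(n,obs)
    p=cv2.undistortPoints(np.array(px,float).reshape(-1,1,2),c["K"],c["dist"]).reshape(-1,2)
    d=np.c_[p,np.ones(len(p))]@M.T
    return o+d*((z-o[2])/d[:,2])[:,None]
def proj(n,P,obs=None):
    c,M,o=cam(n,obs)
    return cv2.projectPoints((np.array(P,float).reshape(-1,3)-o)@M,np.zeros(3),np.zeros(3),c["K"],c["dist"])[0].reshape(-1,2)
E
python3 - <<'E'
from h import *
a=cv2.imread("pics/scene.png")[170:290,215:350];b=cv2.imread("pics/side.png")[140:250,200:335]
a=cv2.resize(a,None,fx=3,fy=3,interpolation=2);b=cv2.resize(b,None,fx=2.9,fy=3.273,interpolation=2)
cv2.imwrite("pics/c.png",np.hstack([a,b[:a.shape[0]]]))
print(ray("scene",[[322,256]],.081),ray("side",[[243,152]],.081))
print(ray("scene",[[243,197],[265,232]],.055),ray("side",[[267,188],[263,225]],.055))
E
```

```text
[[0.46492682 0.23897538 0.081     ]] [[0.45296432 0.21383051 0.081     ]]
[[ 0.50283851 -0.1337262   0.055     ]
 [ 0.52888917  0.05306819  0.055     ]] [[ 0.52116428  0.00754818  0.055     ]
 [ 0.48247639 -0.18972981  0.055     ]]
```

View pics/c.png

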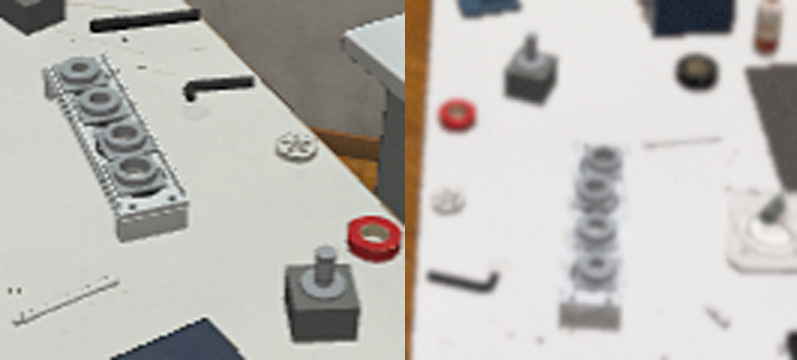

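The enlarged views show the four rings in a row from about (242,193) to (261,226) in scene pixels, with the single stand's pin top at (323,254). I'll move above both for a wrist view.

Request:
arm_command:
  series: "-14 -14 0 0 0;-28 -29 0 0 0;-28 -29 0 0 0;-28 -29 0 0 0;-28 -29 0 0 0;-28 -29 0 0 0;-28 -29 0 0 0;-28 -29 0 0 0;-28 -29 0 0 0;-28 -29 0 0 0;-28 -29 0 0 0;-28 -29 0 0 0;-28 -29 0 0 0;-28 -29 0 0 0;-28 -29 0 0 0;-28 -29 0 0 0;-14 -15 0 -0.1 0;0 0 0 -0.12 0;0 0 0 0 0"

```text
time_s: 1.68
tool_pos: [0.4785, 0.0796, 0.2222]
tool_rot: [-180.0, -0.0, 179.7]
force: [-0.5, 0.5, 0.2]
grip_width: 0.0868
grasp_force: 0.0
```

Run:
```python
from h import *
import pickle
o=telemetry.get_obs();a=cams.read_camera("wrist")
pickle.dump(o,open("o1.pkl","wb"));print(o["time_s"],o["tool_pos"],o["tool_rot"])
cv2.imwrite("pics/w1.png",a)
```

```text
1.6833 [0.47850626 0.0796424  0.22224797] [-1.79986283e+02 -3.13129473e-02  1.79673620e+02]
```

View pics/w1.png

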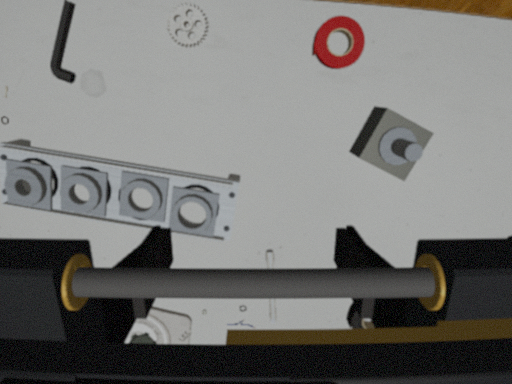

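The wrist view shows the widest ring at the right (194,211), then (144,198), (85,193) and the narrowest at (24,187). The single-stand pin's grip top is at (412,152).

Run:
```python
from h import *
import pickle
o=pickle.load(open("o1.pkl","rb"))
print(ray("wrist",[[194,211],[144,198],[85,193],[24,187]],.055,o).round(4))
print(ray("wrist",[[412,152]],.081,o).round(4),ray("wrist",[[401,146]],.045,o).round(4))
print(ray("scene",[[323,254]],.081).round(4))
```

```text
[[ 0.5204  0.0166  0.055 ]
 [ 0.5057 -0.0351  0.055 ]
 [ 0.4999 -0.0976  0.055 ]
 [ 0.4929 -0.1641  0.055 ]]
[[0.454  0.2273 0.081 ]] [[0.4542 0.2323 0.045 ]]
[[0.4581 0.2338 0.081 ]]
```

Request:
arm_command:
  series: "-6 -25 18 0 0;-8 -32 21 0 0;-8 -32 21 0 0;-8 -32 21 0 0;-6 -25 18 0 0;0 0 0 0 0;0 0 0 0 0"

```text
time_s: 2.32
tool_pos: [0.5124, -0.0648, 0.1223]
tool_rot: [-180.0, -0.2, 179.5]
force: [-0.3, 0.3, 0.4]
grip_width: 0.0872
grasp_force: 0.0
```

Run:
```python
from h import *
import pickle
o=telemetry.get_obs();a=cams.read_camera("wrist")
pickle.dump(o,open("o2.pkl","wb"));print(o["time_s"],o["tool_pos"],o["tool_rot"])
cv2.imwrite("pics/w2.png",a)
cv2.imwrite("pics/w2z.png",cv2.resize(a[100:260,56:456],None,fx=2,fy=2,interpolation=2))
```

```text
2.3167 [ 0.51241265 -0.06484805  0.12230902] [-1.79980970e+02 -1.70881584e-01  1.79485229e+02]
```

View pics/w2z.png

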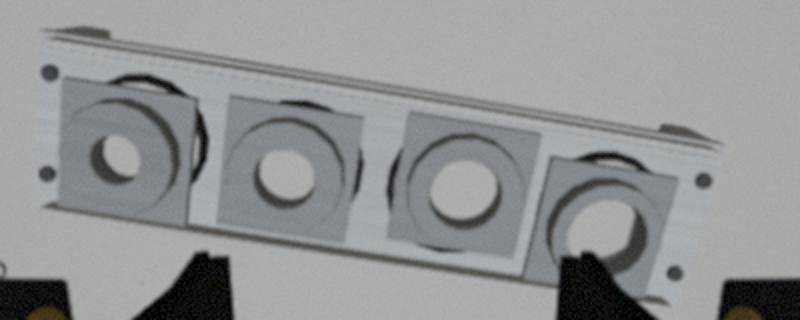

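The zoom (2×, offset 56,100) shows bores at about (115,159), (285,179), (466,193) and (607,238), the last touched by a fingertip. I'll fit the bores in both wrist pictures.

Run:
```python
from h import *
import pickle
for im,ok,seeds in (("w2","o2",[[359,220],[289,196],[199,189],[114,179]]),("w1","o1",[[194,211],[144,198],[85,193],[24,187]])):
    g=cv2.cvtColor(cv2.imread(f"pics/{im}.png"),6);o=pickle.load(open(ok+".pkl","rb"))
    z=cv2.resize(g,None,fx=4,fy=4,interpolation=cv2.INTER_CUBIC)
    for s in seeds:
        x,y=s; face=np.median(g[y-30:y+30,max(0,x-30):x+30])
        m=(abs(z.astype(int)-face)>25).astype(np.uint8)
        m=cv2.morphologyEx(m,cv2.MORPH_CLOSE,np.ones((9,9)))
        m=cv2.morphologyEx(m,cv2.MORPH_OPEN,np.ones((5,5)))
        n,l,st,c=cv2.connectedComponentsWithStats(m)
        k=l[4*y,4*x]; 
        if not k: print("no");continue
        cn=max(cv2.findContours((l==k).astype(np.uint8),0,1)[0],key=cv2.contourArea)
        hu=cv2.convexHull(cn).reshape(-1,2)
        W=ray("wrist",(hu+.5)/4-.5,.055,o)[:,:2]
        (cx,cy),r=cv2.minEnclosingCircle(W.astype(np.float32)*1000)
        e=cv2.fitEllipse((W*1000).astype(np.float32))
        print(im,face,st[k],"circ",round(cx,1),round(cy,1),round(2*r,1),"ell",np.round(e[0],1),np.round(e[1],1))
```

```text
Traceback (most recent call last):
cv2.error: OpenCV(4.12.0) /io/opencv/modules/imgproc/src/shapedescr.cpp:361: error: (-201:Incorrect size of input array) There should be at least 5 points to fit the ellipse in function 'fitEllipseNoDirect'
```

```bash
cat > bore.py <<'E'
from h import *
import pickle
for im,ok,seeds in (("w2","o2",[[362,212],[289,196],[199,189],[115,179]]),("w1","o1",[[194,211],[144,198],[85,193],[24,187]])):
    g=cv2.cvtColor(cv2.imread(f"pics/{im}.png"),6);o=pickle.load(open(ok+".pkl","rb"))
    z=cv2.resize(g,None,fx=4,fy=4,interpolation=cv2.INTER_CUBIC).astype(int)
    for i,s in enumerate(seeds):
        r=(.015-.002*i)
        c=ray("wrist",[s],.055,o)[0]; pts=[]
        # outermost strong edge between bore and face, along 72 spokes on the top plane
        t=np.radians(np.arange(0,360,5)); rr=np.arange(.6*r,r+.0045,.0002)
        P=np.array([[c+[q*np.cos(a),q*np.sin(a),0] for q in rr] for a in t])
        px=proj("wrist",P,o).reshape(len(t),len(rr),2)
        v=cv2.remap(cv2.GaussianBlur(g,(3,3),0).astype(np.float32),px.astype(np.float32),None,1)
        d=np.abs(np.gradient(cv2.blur(v,(5,1)),axis=1))
        for j in range(len(t)):
            k=d[j].argmax()
            if 2<k<len(rr)-3: pts.append(P[j,k,:2])
        pts=np.array(pts)
        from scipy.optimize import least_squares
        f=least_squares(lambda p:np.hypot(*(pts-p[:2]).T)-p[2],[c[0],c[1],r],loss='soft_l1',f_scale=.0005)
        e=f.fun;print(im,i+1,(f.x*1000).round(1),len(pts),(np.median(abs(np.hypot(*(pts-f.x[:2]).T)-f.x[2]))*1e3).round(2))
E
python3 bore.py
```

```text
w2 1 [517.7  11.7  14.4] 71 0.98
w2 2 [505.5 -40.7  11.4] 72 0.27
w2 3 [ 499.1 -104.1    9.4] 72 0.3
w2 4 [ 492.2 -164.5    7.6] 72 0.46
w1 1 [518.8  16.9  14.7] 72 0.7
w1 2 [503.4 -33.7  13.8] 72 0.7
w1 3 [497.9 -96.   12.1] 72 0.86
w1 4 [ 493.1 -165.9    8.9] 72 0.14
```

```bash
cat > bore.py <<'E'
from h import *
import pickle
from scipy.optimize import least_squares
t=np.radians(np.arange(0,360,5)); w=np.arange(-.0025,.0031,.0002)
for im,ok,seeds in (("w2","o2",[[359.5,219],[289,196.5],[198.5,189.5],[113.5,179.5]]),("w1","o1",[[193,212],[142,199],[84,194],[24,187]])):
    g=cv2.cvtColor(cv2.imread(f"pics/{im}.png"),6).astype(np.float32);o=pickle.load(open(ok+".pkl","rb"))
    for i,s in enumerate(seeds):
        r=(.015-.002*i); c=ray("wrist",[s],.055,o)[0]; c0=c.copy()
        for it in range(12):
            rr=r+w[:,None]; P=np.stack([c[0]+rr*np.cos(t),c[1]+rr*np.sin(t),0*rr+.055+0*t],-1)
            px=proj("wrist",P,o).reshape(len(w),len(t),2)
            v=cv2.remap(g,px.astype(np.float32),None,1)
            d=np.abs(np.gradient(cv2.blur(v,(1,5)),axis=0))*np.exp(-w**2/2/.0015**2)[:,None]
            k=d.argmax(0); pts=P[k,np.arange(len(t)),:2]; ok2=d.max(0)>3
            f=least_squares(lambda p:np.hypot(*(pts[ok2]-p[:2]).T)-r,c[:2],loss='soft_l1',f_scale=.0004)
            c[:2]=f.x
        q=np.hypot(*(pts[ok2]-f.x).T)-r
        print(im,i+1,(c0[:2]*1000).round(1),(c[:2]*1000).round(1),ok2.sum(),"bias/res",np.round([np.median(q)*1e3,np.std(q)*1e3],2))
E
python3 bore.py
```

```text
w2 1 [525.   13.3] [524.9  13.1] 61 bias/res [0.08 0.37]
w2 2 [507.  -39.5] [507.6 -40. ] 72 bias/res [-0.1   0.35]
w2 3 [ 501.1 -104.6] [ 501.  -105.3] 71 bias/res [-0.1   0.36]
w2 4 [ 493.  -165.7] [ 493.1 -166. ] 72 bias/res [0.08 0.29]
w1 1 [521.5  15.5] [519.   16.8] 55 bias/res [-0.13  0.41]
w1 2 [506.8 -37.3] [503.8 -35.2] 33 bias/res [-0.05  0.26]
w1 3 [501.  -98.9] [497.3 -98.3] 30 bias/res [-0.03  0.22]
w1 4 [ 492.9 -164.1] [ 493.1 -166. ] 71 bias/res [-0.09  0.21]
```

Run:
```python
from h import *
print("box base side", ray("side",[[285,150],[315,150],[280,130]],0).round(3))
print("box base scene",ray("scene",[[240,375],[322,383]],0).round(3))
import pickle
for i in ("1",):
    o=pickle.load(open("o1.pkl","rb"));g=cv2.imread("pics/w1.png")
    z=cv2.resize(g[95:190,340:445],None,fx=5,fy=5,interpolation=2);cv2.imwrite("pics/pin.png",z)
```

```text
box base side [[0.646 0.349 0.   ]
 [0.776 0.341 0.   ]
 [0.652 0.526 0.   ]]
box base scene [[ 0.788  0.402  0.   ]
 [ 0.643  0.504 -0.   ]]
```

View pics/pin.png

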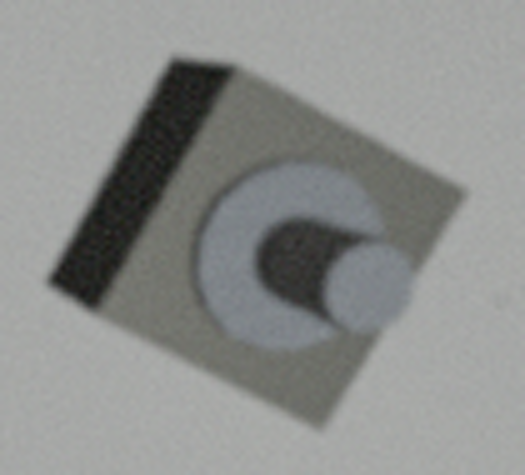

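The crop puts the grip top at (413.8,152.4) and the flange centre at (398.2,146.0). Both give the pin near (0.4545, 0.229).

Request:
arm_command:
  series: "3 15 -5 0 0;7 32 -5 0 0;7 33 0 0 0;7 33 0 0 0;7 33 0 0 0;7 33 0 0 0;7 33 0 0 0;7 33 0 0 0;5 31 0 0 0;3 18 0 0 0;0 0 0 0 0;0 0 0 0 0;0 0 0 0 0"

```text
time_s: 3.45
tool_pos: [0.4546, 0.2302, 0.1342]
tool_rot: [180.0, 0.0, 179.8]
force: [1.1, -0.5, -0.9]
grip_width: 0.0871
grasp_force: 0.0
```

```bash
python3 -c "
from h import *
o=telemetry.get_obs();print(o['qpos'].round(1),o['tool_pos'])"
```

```text
[-52.4   4.8  23.8 110.1  -2.1  65.4  62. ] [0.4546226  0.23017707 0.13423011]
```

Request:
arm_command:
  series: "0 -1 10 -0.12 0;0 0 20 -0.12 0;0 0 15 -0.12 0;0 0 0 0 0"
  squeeze: 5

```text
time_s: 3.78
tool_pos: [0.4531, 0.2264, 0.0862]
tool_rot: [-179.9, -0.3, -159.6]
force: [-0.9, 0.1, -0.3]
grip_width: 0.0869
grasp_force: 0.0
```

```bash
python3 -c "
from h import *
o=telemetry.get_obs();print(o['qpos'].round(1),o['tool_pos'],o['tool_rot'])"
```

```text
[-50.7   7.9  22.7 113.   -3.5  60.   83.9] [0.45314736 0.22639391 0.08618373] [-179.9255846    -0.26987797 -159.6004091 ]
```

Request:
arm_command:
  series: "0 0 5 0.12 0;0 0 5 0.12 0;0 0 0 0.12 0;0 0 0 0.12 0;0 0 0 0.12 0;0 0 0 0.12 0;0 0 0 0.12 0;0 0 0 0.12 0;0 0 0 0.12 0;0 0 0 0.12 0;0 0 0 0.12 0;0 0 0 0.12 0;0 0 0 0.12 0;0 0 0 0.12 0;0 0 0 0.12 0;0 0 0 0.12 0;0 0 0 0 0;0 0 0 0 0"

```text
time_s: 5.28
tool_pos: [0.4554, 0.2284, 0.0795]
tool_rot: [180.0, -0.1, 90.3]
force: [-0.2, 0.0, -0.6]
grip_width: 0.0866
grasp_force: 0.0
```

```bash
python3 -c "
from h import *
o=telemetry.get_obs();print(o['qpos'].round(1),o['tool_pos'],o['tool_rot'])"
```

```text
[-59.6   8.9  32.4 113.6  -5.6  58.9 -24.2] [0.4554257  0.22838086 0.07947532] [ 1.79951311e+02 -5.04416012e-02  9.03485342e+01]
```

Request:
arm_command:
  series: "0 0 10 0 100;0 0 12 0 100;0 0 6 0 100;0 0 0 0 100;0 0 0 0 255;0 0 0 0 255;0 0 0 0 255;0 0 0 0 255;0 0 0 0 255;0 0 0 0 255;0 0 0 0 255"
  squeeze: 5

```text
time_s: 6.2
tool_pos: [0.455, 0.2287, 0.0507]
tool_rot: [180.0, -0.0, 90.3]
force: [0.6, 0.2, -0.6]
grip_width: 0.0216
grasp_force: 0.0
```

Request:
arm_command:
  series: "0 0 0 0 255;0 0 0 0 255;0 0 0 0 255;0 0 0 0 255"

```text
time_s: 6.53
tool_pos: [0.4549, 0.2287, 0.0507]
tool_rot: [180.0, -0.0, 90.3]
force: [-0.8, -0.0, 2.1]
grip_width: 0.0177
grasp_force: 5.0
```

Request:
arm_command:
  series: "0 0 0 0 150;0 0 0 0 150;0 0 0 0 150;0 0 0 -0.12 150;0 0 0 -0.12 150;0 0 0 -0.12 150;0 0 0 -0.12 150;0 0 0 -0.12 150;0 0 0 -0.12 150;0 0 0 -0.12 150;0 0 0 -0.12 150;0 0 0 -0.12 150;0 0 0 -0.12 150;0 0 0 -0.12 150;0 0 0 -0.12 150;0 0 0 -0.125 150;0 0 0 0 150;0 0 0 0 150"

```text
time_s: 8.03
tool_pos: [0.455, 0.2285, 0.0505]
tool_rot: [180.0, 0.0, 179.8]
force: [0.2, 0.8, -0.4]
grip_width: 0.0357
grasp_force: 0.0
```

Request:
arm_command:
  series: "0 0 0 0 255;0 0 0 0 255;0 0 0 0 255;0 0 0 0 255;0 0 0 0 255;0 0 0 0 255;0 0 0 0 255"

```text
time_s: 8.62
tool_pos: [0.455, 0.2288, 0.0506]
tool_rot: [180.0, 0.0, -180.0]
force: [0.5, 0.7, 0.6]
grip_width: 0.0175
grasp_force: 5.0
```

Request:
arm_command:
  series: "0 0 0 0 255;0 0 0 0 255;0 0 -10 0 255;0 0 -25 0 255;0 0 -30 0 255;0 0 -15 0 255;-5 -15 0 0 255;-10 -30 0 0 255;-10 -32 0 0 255;-10 -32 0 0 255;-10 -32 0 0 255;-10 -30 0 0 255;-10 -28 0 0 255;-5 -17 0 0 255;0 0 0 0 255;0 0 0 0 255;0 0 0 0 255"
  squeeze: 40

```text
time_s: 10.03
tool_pos: [0.5245, 0.0135, 0.1306]
tool_rot: [180.0, -0.0, -180.0]
force: [0.2, -0.1, -2.4]
grip_width: 0.0168
grasp_force: 40.0
```

Request:
arm_command:
  series: "0 0 10 0 255;0 0 14 0 255;0 0 6 0 255;0 0 2 0 255;0 0 1 0 255;0 0 1 0 255;0 0 1 0 255;0 0 0 0 255;0 0 0 0 255"

```text
time_s: 10.78
tool_pos: [0.5252, 0.0127, 0.0959]
tool_rot: [180.0, 0.0, -180.0]
force: [0.8, -0.6, -1.3]
grip_width: 0.0168
grasp_force: 40.0
```

Request:
arm_command:
  series: "0 0 1 0 255;0 0 1 0 255;0 0 1 0 255;0 0 1 0 255;0 0 0 0 255"

```text
time_s: 11.2
tool_pos: [0.5251, 0.0129, 0.0914]
tool_rot: [180.0, 0.0, -180.0]
force: [0.3, 1.1, -1.1]
grip_width: 0.017
grasp_force: 40.0
```

Request:
arm_command:
  series: "0 0 2 0 255;0 0 3 0 255;0 0 3 0 255;0 0 0 0 255"

```text
time_s: 11.53
tool_pos: [0.5249, 0.013, 0.0829]
tool_rot: [180.0, -0.0, -180.0]
force: [1.6, 1.1, -1.6]
grip_width: 0.0172
grasp_force: 40.0
```

Request:
arm_command:
  series: "0 0 3 0 255;0 0 3 0 255;0 0 3 0 255;0 0 3 0 255;0 0 2 0 255;0 0 0 0 255;0 0 0 0 255"

```text
time_s: 12.12
tool_pos: [0.5249, 0.0129, 0.0692]
tool_rot: [180.0, -0.0, -180.0]
force: [2.6, 3.0, -4.5]
grip_width: 0.017
grasp_force: 40.0
```

Request:
arm_command:
  series: "0 0 -5 0 255;0 0 -15 0 255;0 0 -18 0 255;0 0 -8 0 255;3 -10 0 0 255;6 -18 0 0 255;5 -15 0 0 255;3 -9 0 0 255;0 0 0 0 255;0 0 0 0 255;0 0 0 0 255"

```text
time_s: 13.03
tool_pos: [0.508, -0.0387, 0.1153]
tool_rot: [180.0, -0.0, -180.0]
force: [0.2, 0.2, -2.3]
grip_width: 0.0167
grasp_force: 40.0
```

Request:
arm_command:
  series: "0 -1 6 0 255;0 0 8 0 255;0 0 2 0 255;0 0 1 0 255;0 0 1 0 255;0 0 1 0 255;0 0 0 0 255;0 0 0 0 255"

```text
time_s: 13.7
tool_pos: [0.5081, -0.0402, 0.0969]
tool_rot: [180.0, 0.0, -180.0]
force: [-2.0, 1.2, 2.0]
grip_width: 0.017
grasp_force: 40.0
```

Request:
arm_command:
  series: "0 0 1 0 255;0 0 0 0 255;0 0 0 0 255"

```text
time_s: 13.95
tool_pos: [0.5082, -0.0402, 0.0959]
tool_rot: [180.0, 0.0, -180.0]
force: [-2.1, 0.5, 4.2]
grip_width: 0.0168
grasp_force: 40.0
```

Request:
arm_command:
  series: "0 0 -3 0 255;2 1 -1 0 255;0 0 0 0 255;0 0 2 0 255;0 0 1 0 255;0 0 1 0 255;0 0 0 0 255;0 0 0 0 255"

```text
time_s: 14.62
tool_pos: [0.5065, -0.0395, 0.096]
tool_rot: [180.0, 0.1, -180.0]
force: [0.0, -1.1, 4.0]
grip_width: 0.0169
grasp_force: 40.0
```

Request:
arm_command:
  series: "0 0 -5 0 255;0 0 -15 0 255;0 0 -20 0 255;0 0 -10 0 255;0 0 0 0 255;0 0 0 0 255"

```text
time_s: 15.12
tool_pos: [0.506, -0.0393, 0.1455]
tool_rot: [180.0, 0.0, -180.0]
force: [-0.5, 0.8, -2.3]
grip_width: 0.0169
grasp_force: 40.0
```

Run:
```python
from h import *
import pickle
o=telemetry.get_obs();a=cams.read_camera("wrist");s=cams.read_camera("scene")
pickle.dump(o,open("o3.pkl","wb"));print(o["tool_pos"])
cv2.imwrite("pics/w3.png",a);cv2.imwrite("pics/s3.png",s)
T=np.array(o["tool_pos"]);n=T-[0,0,.0426]
q=proj("wrist",[n,n+[0,0,.032],T],o);u=proj("scene",[n,n+[0,0,.032]]);print(q,u)
cx,cy=q[0].astype(int);y0=min(max(cy-70,0),234);A=cv2.resize(a[y0:y0+150,cx-75:cx+75],(450,450),interpolation=2)
cx,cy=u.mean(0).astype(int);B=cv2.resize(s[cy-35:cy+30,cx-25:cx+25],(346,450),interpolation=2)
cv2.imwrite("pics/look3.png",np.hstack([A,B]))
```

```text
[ 0.50597541 -0.03925069  0.14545795]
[[254.08007943 215.93341227]
 [254.31703265 236.33849496]
 [254.4132165  244.63058457]] [[256.4786118  199.73435028]
 [256.45441722 190.67364472]]
```

View pics/look3.png

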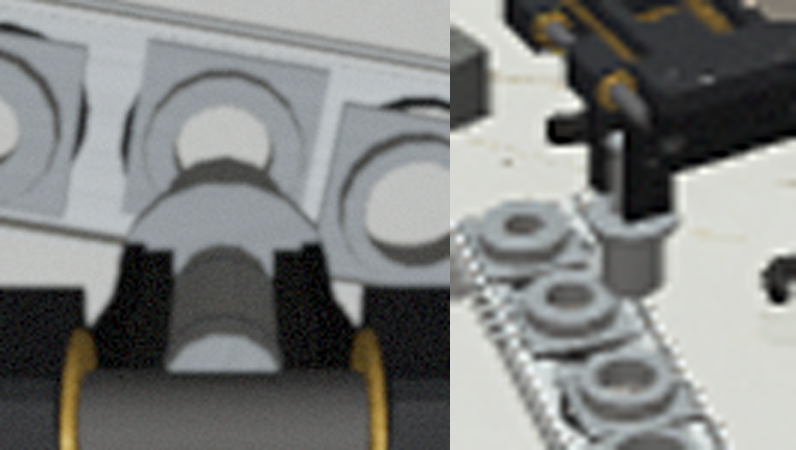

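The left half shows the nose tip edge at crop row 157 and the flange edge at row 182. Ring 2's outer edge tops at about row 72 and its bore at about row 105, both centred on column 224. The right half gives a shank-to-flange width of about 60:96, which suggests a 24 mm shank. I'll check both against projections.

Run:
```python
from h import *
import pickle
o=pickle.load(open("o3.pkl","rb"));T=np.array(o["tool_pos"]);n=T-[0,0,.0426]
y0=min(215-70,234);f=lambda r:y0+r/3-.33
print("flange edge pred",proj("wrist",[n+[-.02,0,.037],n+[-.02,0,.032]],o)[:,1],"seen",f(182))
for r in(.0085,.0105,.0125):print(r,"tip edge row pred",proj("wrist",[n-[r,0,0]],o)[0,1],"seen",f(157))
for r in(.010,.012,.014):print(r,"shank edge row pred",proj("wrist",[n+[-r,0,.002]],o)[0,1])
print("ring2 x from outer",ray("wrist",[[254-.5,f(72)]],.055,o)[0,0]+.0215,"from bore",ray("wrist",[[253.5,f(105)]],.055,o)[0,0]+.013)
g=cv2.cvtColor(cv2.imread("pics/w3.png"),6);print(g[165:210,253])
```

```text
flange edge pred [205.80005224 202.77153797] seen 205.33666666666664
0.0085 tip edge row pred 203.66492309365273 seen 197.00333333333333
0.0105 tip edge row pred 200.73673587805868 seen 197.00333333333333
0.0125 tip edge row pred 197.7926566112932 seen 197.00333333333333
0.01 shank edge row pred 202.46407356176752
0.012 shank edge row pred 199.50033947587377
0.014 shank edge row pred 196.5203809453808
ring2 x from outer 0.5067461716571369 from bore 0.5070645416782595
[156 150 140 112  91  98 133 151 156 155 154 153 151 151 159 174 191 190
 191 194 192 192 190 194 192 192 193 193 191 193 192 171 125  84  70  70
  71  70  74  70  86 115 141 151 153]
```

Run:
```python
from h import *
import pickle
o=pickle.load(open("o3.pkl","rb"));T=np.array(o["tool_pos"]);n=T-[0,0,.0426]
g=cv2.cvtColor(cv2.imread("pics/w3.png"),6)
for y in range(197,206):print(y,g[y,228:280])
s=cv2.cvtColor(cv2.imread("pics/s3.png"),6)
for y in range(187,206):print(y,s[y,244:270])
for r in(.010,.012,.014):
    t=np.radians(np.arange(0,360,5));q=proj("wrist",np.c_[n[0]+r*np.cos(t),n[1]+r*np.sin(t),0*t+n[2]+.002],o)
    m=[np.ptp(q[abs(q[:,1]-y)<1.0][:,0]) if (abs(q[:,1]-y)<1.0).any() else 0 for y in range(197,206)]
    q=proj("scene",np.c_[n[0]+r*np.cos(t),n[1]+r*np.sin(t),0*t+n[2]+.016]);print(r,np.round(m,1),"scene w",np.ptp(q[:,0]),q[:,0].min(),q[:,0].max())
```

```text
197 [149 154 153 154 154 156 153 149 135 109 128 170 187 193 190 191 184 181
 174 176 169 165 153 143 137 125 123 126 145 161 170 175 180 184 188 191
 191 194 190 170 131 113 134 148 155 158 155 156 157 155 150 145]
198 [153 154 155 152 155 155 157 153 138 110 107 152 180 192 186 177 161 152
 138 133 121 114 104  95  90  84  80  82  94 110 124 139 151 163 170 177
 185 189 182 154 114 102 131 151 158 155 160 156 155 153 149 147]
199 [148 154 155 156 156 156 158 151 140 115 104 135 169 178 165 143 120 104
  91  91  82  78  68  73  71  70  71  74  72  77  84  95 106 118 128 144
 163 178 167 138  99 113 140 154 155 155 154 153 156 156 150 147]
200 [149 150 154 153 156 153 155 156 144 122  95 113 143 148 127 101  81  77
  69  73  69  67  70  70  70  70  73  72  73  71  72  69  76  80  89 102
 126 144 138 108  96 123 147 157 157 155 157 158 155 156 149 142]
201 [145 150 150 153 153 154 156 152 150 130  98  91 105 105  91  78  75  71
  74  73  74  73  76  77  73  71  70  75  74  76  71  79  68  71  71  78
  87 101 102  91  96 134 150 158 160 159 157 158 161 154 148 146]
202 [146 149 157 154
[... 2599 characters left out ...]
216 216 216 216 215]
203 [148  72  83  89  93  93  94 127 170 172 157 136 172 132 142 228 224 219
 217 217 217 216 216 217 217 216]
204 [171 163 138 124 129 132 145 172 172 161 129 145 205 195 127 170 181 218
 218 217 217 216 216 216 217 217]
205 [166 172 170 171 170 172 174 173 154 104 101 152 177 186 133 137 228 218
 217 216 216 216 216 216 215 216]
0.01 [ 0.   0.   0.   0.   0.   8.1 13.2 15.6 20. ] scene w 6.839133547333887 253.04750927725323 259.8866428245871
0.012 [ 0.   0.   6.5 12.8 18.7 21.5 24.  26.4 28.6] scene w 8.206951405449558 252.36381438101387 260.5707657864634
0.014 [15.  18.5 21.9 25.1 28.1 30.9 33.4 33.4 35.7] scene w 9.574764435554044 251.6801608120633 261.25492524761734
```

The shank edge at row 196.9 matches a 28 mm shank (predicted 196.5, against 199.5 for 24 mm). The scene view is ambiguous, so I'll feel ring 2 at more spots.

Request:
arm_command:
  series: "-2 1 15 0 255;0 0 20 0 255;0 0 10 0 255;0 0 2 0 255;0 0 1 0 255;0 0 1 0 255;0 0 1 0 255;0 0 0 0 255;0 0 0 0 255"

```text
time_s: 15.97
tool_pos: [0.5082, -0.0385, 0.0962]
tool_rot: [180.0, 0.0, -180.0]
force: [-1.8, -0.9, 2.3]
grip_width: 0.0167
grasp_force: 40.0
```

Request:
arm_command:
  series: "0 0 -4 0 255;2 -2 0 0 255;1 0 0 0 255;0 0 2 0 255;0 0 1 0 255;0 0 1 0 255;0 0 0 0 255;0 0 0 0 255"

```text
time_s: 16.63
tool_pos: [0.5055, -0.0405, 0.096]
tool_rot: [180.0, 0.0, -180.0]
force: [-1.4, 0.1, 4.3]
grip_width: 0.0169
grasp_force: 40.0
```

Request:
arm_command:
  series: "0 0 -4 0 255;0 3 0 0 255;0 0 0 0 255;0 0 2 0 255;0 0 1 0 255;0 0 1 0 255;0 0 0 0 255;0 0 0 0 255"

```text
time_s: 17.3
tool_pos: [0.5052, -0.0371, 0.096]
tool_rot: [180.0, 0.0, -180.0]
force: [-1.0, 1.4, 4.2]
grip_width: 0.0168
grasp_force: 40.0
```

Request:
arm_command:
  series: "0 0 -4 0 255;-3 -1.5 0 0 255;0 0 0 0 255;0 0 2 0 255;0 0 1 0 255;0 0 1 0 255;0 0 1 0 255;0 0 1 0 255;0 0 0 0 255;0 0 0 0 255"

```text
time_s: 18.13
tool_pos: [0.5084, -0.0391, 0.0943]
tool_rot: [180.0, 0.0, -180.0]
force: [-1.0, -0.4, 5.9]
grip_width: 0.0168
grasp_force: 40.0
```

Ring 2 stops it at every spot. At the best-centred one it stops about 1 mm in, as a 28 mm shank would on the cone. Back to ring 1.

Request:
arm_command:
  series: "0 0 -5 0 255;0 0 -10 0 255;0 0 -7 0 255;-3 9 0 0 255;-6 18 0 0 255;-5 16 0 0 255;-3 9.5 0 0 255;0 0 0 0 255;0 0 0 0 255;0 0 6 0 255;0 0 8 0 255;0 0 4 0 255;0 0 2 0 255;0 0 2 0 255;0 0 0 0 255"

```text
time_s: 19.38
tool_pos: [0.5247, 0.0134, 0.093]
tool_rot: [-180.0, -0.0, 180.0]
force: [0.4, 0.3, -1.3]
grip_width: 0.0173
grasp_force: 40.0
```

Request:
arm_command:
  series: "0 0 3 0 255;0 0 4 0 255;0 0 4 0 255;0 0 4 0 255;0 0 4 0 255;0 0 3 0 255;0 0 1.5 0 255;0 0 0 0 255;0 0 0 0 255"

```text
time_s: 20.13
tool_pos: [0.525, 0.0136, 0.07]
tool_rot: [-180.0, -0.0, -180.0]
force: [0.8, 0.4, -2.2]
grip_width: 0.0169
grasp_force: 40.0
```

Request:
arm_command:
  series: "0 0 1.5 0 255;0 0 1 0 255;0 0 1 0 255;0 0 1 0 255;0 0 0 0 255;0 0 0 0 255"

```text
time_s: 20.63
tool_pos: [0.5251, 0.0136, 0.0656]
tool_rot: [180.0, 0.0, -180.0]
force: [-1.1, -0.1, -1.9]
grip_width: 0.0165
grasp_force: 40.0
```

Request:
arm_command:
  series: "0 0 0.5 0 255;0 0 0.5 0 255;0 0 0 0 255;0 0 0 0 255"

```text
time_s: 20.97
tool_pos: [0.5251, 0.0136, 0.0649]
tool_rot: [180.0, 0.0, -180.0]
force: [-1.0, 0.3, 1.6]
grip_width: 0.0172
grasp_force: 40.0
```

Contact at the expected height means the shoulder is on the ring. Releasing.

Request:
arm_command:
  series: "0 0 0 0 170;0 0 0 0 140;0 0 0 0 120;0 0 0 0 100;0 0 0 0 100;0 0 -5 0 100;0 0 -20 0 100;0 0 -30 0 60;0 0 -35 0 0;0 0 -30 0 0;10 0 0 0 0;20 0 0 0 0;20 0 0 0 0;0 0 0 0 0;0 0 0 0 0;0 0 0 0 0"
  squeeze: 5

```text
time_s: 22.3
tool_pos: [0.4756, 0.0136, 0.185]
tool_rot: [180.0, 0.1, -180.0]
force: [0.3, 0.3, 0.8]
grip_width: 0.0864
grasp_force: 0.0
```

Run:
```python
from h import *
o=telemetry.get_obs();a=cams.read_camera("wrist");s=cams.read_camera("scene");print(o["tool_pos"])
u=proj("scene",[[.525,.0136,.07]])[0].astype(int)
B=cv2.resize(s[u[1]-45:u[1]+45,u[0]-45:u[0]+45],(384,384),interpolation=2)
cv2.imwrite("pics/end.png",cv2.resize(np.hstack([a[:,64:448],B]),(768,384)))
```

```text
[0.47558378 0.01364625 0.18504446]
```

View pics/end.png

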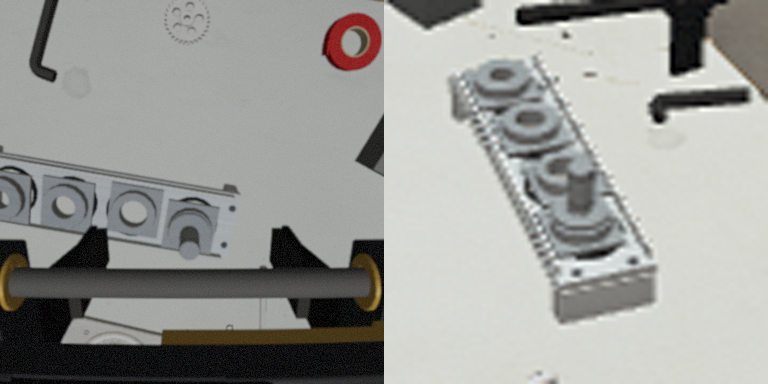

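The pin stands upright in ring 1, with its flange flat on the ring (right half, near (580,225)), and the gripper is clear.

```bash
python3 -c "
from cell import env
print(env.sign_off())"
```

```text
the job is handed in; nothing more can be done
None
```

The pin passed the 30 mm ring and was stopped by the 26 mm ring at every spot I tried, so its shank is 28 mm; it now stands shoulder-down in the 30 mm ring and the job is handed in.

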